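Fetch the spice jar from behind another

TASK

Fetch the red-capped spice jar from the back of the rack and stand it upright on the grey chopping board. First take out only the jar that stands in front of it and set it aside, and when you have the red-capped jar on the board, put that jar back upright where it stood. Set jars down gently rather than dropping them, and leave everything else standing where it is.

Things in the scene. Friction and masses are not known exactly. Their poses are not given: they have to be found in the camera images.
- spice_rack: fixed open-topped wooden spice rack, 155 (x) x 252 (y) x 122 mm high, origin at the centre of its underside, z up; its open front faces its own -x (towards the robot, turned up to 0.2 rad). Floor board 12 mm thick: jars stand at z = 12 mm. Three bays side by side (y = -78, 0, +78 mm), each with one jar at the back and one in front of it.
- bay_left (a point): point on the floor of the rack (12 mm above the worktop) on the centre line of the left bay, y = +78 mm in the rack's frame, x = 0; axes as the rack's. In every bay the back jar is centred about 13 mm behind this point (+x), the front jar about 41 mm before it (-x).
- bay_mid (a point): the same point of the middle bay (y = 0). Only about 4 to 15 mm is left between a front jar and the one behind it, so a back jar's fore side is free only once the front jar is away. Neighbouring front jars are about 30 mm apart: grip a front jar from its two sides (across the rack).
- bay_right (a point): the same point of the right bay (y = -78 mm). A back jar has only 4 to 11 mm to the divider on each side, but about 30 mm to the panel behind: grip it fore and aft (along the rack's x).
- divider_top (a point): top of one of the four 18 mm thick upright dividers, 122 mm above the worktop. They are centred at y = -117, -39, +39, +117 mm in the rack's frame and run from x = -5.5 to +65.5 mm, so they part the back jars with 60 mm wide gaps; the front jars stand on an undivided ledge before them.
- back_panel (a point): middle of the top edge of the rack's back panel, 60 mm above the worktop; the panel spans the full width, from x = 65.5 to 77.5 mm in the rack's frame. A 25 mm high lip runs along the front of the rack, x = -77.5 to -69.5 mm.
- red_cap_jar: loose spice jar, square glass body with a red screw cap: 45 mm across, 106 mm high, round cap 45 mm diameter from 85 to 106 mm above its base; about 0.15 kg. Starts at the back of one of the three bays; the jar to fetch. Origin at the centre of its underside, z up its axis. 
- white_cap_jar: loose spice jar, white cap, 47 mm across, 98 mm high; stands at the back of another bay. Origin at the centre of its underside, z up its axis. 
- grey_cap_jar: loose spice jar, light grey cap, 44 mm across, 109 mm high; stands at the back of another bay. Origin at the centre of its underside, z up its axis. 
- black_cap_jar: loose spice jar, round, black cap, 40 mm diameter, 105 mm high (cap from 84 mm up); about 0.15 kg; stands at the front of one bay. Origin at the centre of its underside, z up its axis. 
- mustard_cap_jar: loose spice jar, square body, mustard-yellow cap, 45 mm across, 100 mm high (cap from 80 mm up); about 0.15 kg; stands at the front of one bay. Origin at the centre of its underside, z up its axis. 
- tall_white_cap_jar: loose spice jar, round, off-white cap, 40 mm diameter, 109 mm high (cap from 88 mm up); about 0.15 kg; stands at the front of one bay. Origin at the centre of its underside, z up its axis. 
- board: fixed flat dark grey chopping board, 380 (its x) x 240 (its y) x 9 mm, origin at the centre of its underside; rack and board lie either side of the robot's centre line; its long side points away from the robot. A mug and a tin stand on it, one about 125 mm nearer than its centre and one about 125 mm farther; its middle is free.
- green_mug: loose green and white mug standing on the board, 78 x 116 x 101 mm over all; origin at the middle of this extent, on its underside; the handle points to its -y, the round cup (about 80 mm) is centred 17 mm to +y. Leave alone.
- squat_tin: loose squat food tin standing on the board, 75 mm diameter, 58 mm high; origin at the centre of its underside. Leave alone.
- orange_mug: loose orange mug on the worktop in front of the rack, 81 x 113 x 101 mm over all; origin at the middle of this extent, on its underside; the handle points to its -y, the round cup (about 80 mm) is centred 17 mm to +y. Leave alone.
- salt_shaker: loose glass salt shaker with a grey top, on the worktop behind the rack, 44 mm diameter, 90 mm high; origin at the centre of its underside. Leave alone. Fixed clutter, not listed, stands only outside the work: beyond x = 0.81 m, beyond y = 0.5 m on the left, beyond y = -0.45 m on the right. The worktop (z = 0) begins at x = 0.22 m and is otherwise free.
Things that resemble listed ones, but are neither listed nor needed, are in the scene too. Leave any purple look-alike of the black_cap_jar alone.

How it is judged:
By the outcome, as a careful person would: the job done as asked, in the order asked, and still so for the second after the job is handed in, with the robot touching nothing.
It also fails if it takes over 72 s, if anything falls off the work surface, if the arm or the gripper's body presses on something with over 40 N, if the wrist force passes 120 N, or if a joint passes its speed limit or range.

ROBOT

A 6-joint arm with a two-finger parallel gripper is mounted at the origin on a cart in front of the work surface, level with it; the furniture and walls round the work are solid. World frame = base frame: x ahead of the robot, y to its left, z up, the work surface at z = 0. Lengths are in mm, angles in rad, forces in N, time in s.
With the tool pointing down it reaches from about 350 to 875 mm from the base axis. Payload 4.2 kg.
Tool frame: the origin (TCP) lies at the very end of the fingers, on their centre line; the grasp point (between the pads) lies 19 mm behind it; z points along the fingers, y is the line along which they close (so a half turn about z gives the same grasp; the last joint's range is limited). The gripper opens to 85 mm and grips with 20 to 120 N. Pads are 22 mm wide; open, the fingers measure 114 mm over their backs; the gripper's body (76 mm by 85 mm) begins 54 mm behind the grasp point. The pads swing forward as they close: fully open they stand 13 mm farther back than shut.
Start: joints at [-1.007, 0.385, 0.008, 0, -1.194, -0.259], TCP at [187.58, -596.165, 231.312] pointing down, gripper open.
Joint ranges: [-3.14, 3.14], [-1.21, 2.06], [-1.07, 1.41], [-3.16, 2.05], [-2.99, -0.16], [-3.1, 3.1]. Speed limits (rad/s): [2.79, 2.79, 3.14, 3.14, 3.14, 3.14].

INTERFACE

Orientations are given as a unit quaternion [x, y, z, w].
In Python, from bench import read_state, get_image, camera_model, job_done gives the robot as it stands.
- The arm moves only by the shell command python3 -m handwheel 'ROWS'. ROWS is JSON, a list of rows, each a list of 7 numbers: the shift along the tool's x, y, z in m, then the turn, a rotation vector about the tool's x, y, z in rad, then the gripper's target within -1 to 1 (fully open at 1, half-way at 0, shut at -1). In form: [[dx, dy, dz, wx, wy, wz, jaw], ...]. A call has 1 to 10 rows; each row is the pose to reach, as a shift and turn from the pose commanded when the call began, along the tool's axes at that moment; what a row does not reach only later rows make up. A row lasts 1/8 s, in which the tool goes at most 62.5 mm and 10.7 degrees, less where a joint would pass 70% of its speed; a pose out of reach is approached as far as the arm can. A call with a gripper value outside its range is refused whole. The fingers move at their own pace and stop on an object; the grip force is fixed at half the most. Time passes only in rows, so rows that repeat a pose let the fingers close. It gives the time, the measured TCP pose, the force, the opening and the grip force at its end, in the units of the state.
- read_state(): the state, without advancing time (a new reading comes with each control period).
- get_image(name): name is "scene" or "top"; returns (picture, depth): 420x560x3 uint8, blue, green, red; 420x560 float32, mm along the optical axis (not along the pixel's ray), 0 where there is no reading.
- camera_model(name): a dict with "K" (3x3 intrinsics, pixels), "dist" ([k1, k2, p1, p2, k3] as OpenCV has them; the pictures are not rectified), "rvec" (rotation vector, rad) and "tvec" (3), from world to camera coordinates, as OpenCV has them. Camera axes: x right, y down, z forward; pixel columns grow to the right and rows downward; lengths in mm; the calibration is good to about 2 mm. A picture is of the moment at which its call begins. camera_model takes no time and is no camera call.
- job_done(): hands the job in; it is judged then, once.
The state is a dict: "clock": time; "joints": joint angles; "joint_vel": joint speeds; "joint_efforts": joint torques, N m; "position": TCP position; "ee_rot": TCP orientation; "contact_force": force on the tool from outside, world axes, zero at the start; "wrist_torque": the same for the moment, N m; "gripper_width": finger opening in mm; "grasp_force": force on a finger pad.
Only numpy, scipy, OpenCV 4.12 (cv2) and the standard library are available. Lean on these libraries where they do the work, as an engineer would, in place of code of your own. Each camera call takes 0.05 s, during which the arm holds its last target. There are 200 camera calls.

## Working session

There is one attempt and no reset: what is moved stays moved. The work goes in short steps, Python scripts to look and compute and a shell command to move; the robot and the scene stay as the last step left them, time stands still between calls to the robot, and variables do not carry over. Pictures are saved under pics/ and viewed, at most 10 in all, crops included, and the job is handed in when it is done.

```bash
mkdir -p pics
cat > h.py <<'E'
import numpy as np, cv2
from bench import *
def cam(n):
    m=camera_model(n);K=np.array(m["K"],float);d=np.array(m["dist"],float)
    R=cv2.Rodrigues(np.array(m["rvec"],float))[0];t=np.array(m["tvec"],float).ravel();return K,d,R,t
def ray(n,uv):
    K,d,R,t=cam(n);p=cv2.undistortPoints(np.array(uv,float).reshape(-1,1,2),K,d).reshape(-1,2)
    return -R.T@t,np.c_[p,np.ones(len(p))]@R
def plane(n,uv,z):
    c,r=ray(n,uv);return c+r*((z-c[2])/r[:,2])[:,None]
def cloud(n,dep):
    K,d,R,t=cam(n);h,w=dep.shape;u,v=np.meshgrid(np.arange(w),np.arange(h))
    c,r=ray(n,np.stack([u,v],-1));return (c+r*dep.reshape(-1,1)).reshape(h,w,3)
E
python3 - <<'E'
from h import *
for n in("scene","top"):
    p,d=get_image(n);cv2.imwrite(f"pics/{n}0.png",p);np.save(f"{n}0.npy",d)
    K,dd,R,t=cam(n);print(n,K[0,0],-R.T@t,R[2])
print(read_state())
E
```

```text
scene 519.1269430618231 [137.88016084 639.12289703 924.10790106] [ 0.3764219  -0.5818267  -0.72096064]
top 518.2136494597959 [ 427.69524491  -16.34566689 1557.95618755] [ 0.09595852 -0.00838644 -0.99535   ]
{'clock': 0.1, 'joints': array([-1.00741483e+00,  3.85431438e-01,  6.77528510e-03, -4.39780268e-04,
       -1.19399547e+00, -2.58558275e-01]), 'joint_vel': array([ 6.64564866e-05,  1.41322328e-04,  2.67427083e-03,  2.80120188e-03,
        2.44158934e-04, -1.03600492e-03]), 'joint_efforts': array([-9.96300078e-04, -3.93316305e+01,  1.88929868e+01,  4.19793829e+00,
       -2.54409097e-03,  9.77887765e-06]), 'position': array([ 187.41575787, -595.69472403,  230.36438017]), 'ee_rot': array([-1.51741999e-01,  9.88419680e-01,  9.32058326e-04, -1.83223426e-04]), 'contact_force': array([ 0.26725207, -0.57162818,  0.36703538]), 'wrist_torque': array([-2.23884687e-06,  2.13985491e-02, -2.38644543e-02]), 'grasp_force': 0.0, 'gripper_width': 85.60046957142605}
```

View pics/scene0.png

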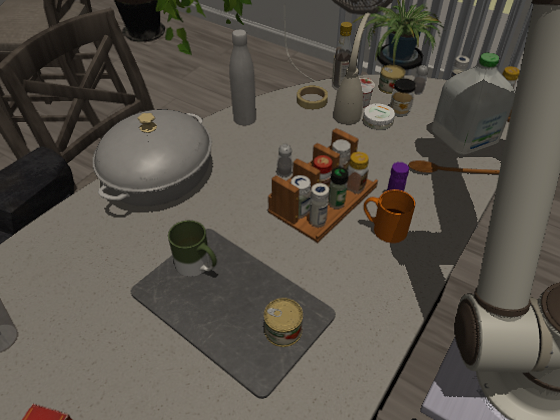

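View pics/top0.png

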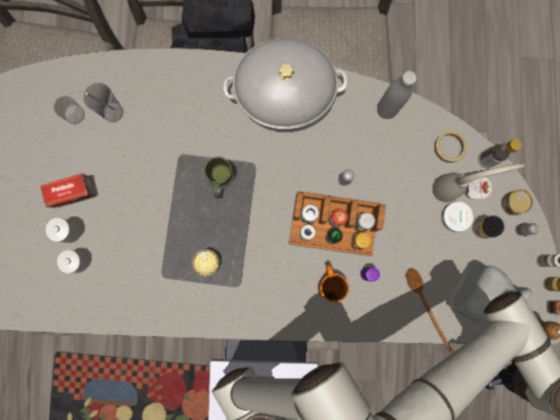

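Scene view: the rack is near (325,190), with the red cap at (322,163), the dark-capped jar in front of it at (339,178) and the purple look-alike at (399,175). In the top view red is at (339,217), the dark cap at (335,236), purple at (371,273), and the board's middle is near (208,222) between the mug and the tin. I'll confirm with a crop and measure.

Run:
```python
from h import *
p=cv2.imread("pics/top0.png");s=cv2.imread("pics/scene0.png");D=np.load("top0.npy")
a=cv2.resize(p[180:300,280:400],(590,590),interpolation=cv2.INTER_CUBIC)
cv2.imwrite("pics/crop0.png",a)
b=cv2.resize(s[120:250,260:420],(738,600),interpolation=cv2.INTER_CUBIC);cv2.imwrite("pics/crop1.png",b)
X=cloud("top",D)
z=X[...,2]
roi=np.zeros(z.shape,bool);roi[185:258,284:392]=1
# caps/tops: connected components of z>80
for lo,hi in((80,140),(114,130)):
    m=(roi&(z>lo)&(z<hi)).astype(np.uint8)
    n,l,st,c=cv2.connectedComponentsWithStats(m,connectivity=4)
    for i in range(1,n):
        if st[i,4]>12:
            q=X[l==i];print(lo,c[i].round(1),st[i,4],np.median(q,0).round(1),q.min(0).round(),q.max(0).round())
# board
hsv=cv2.cvtColor(p,cv2.COLOR_BGR2HSV)
```

```text
80 [298.4 204.7] 179 [606.8 -86.2 121.5] [574. -99.  80.] [644. -75. 130.]
80 [325.6 208.8] 194 [ 597.4 -163.7  121.2] [ 564. -176.   81.] [ 635. -152.  131.]
80 [359.4 217. ] 899 [ 576.1 -258.9  119.4] [ 546. -331.   80.] [ 626. -182.  130.]
80 [309.9 212.7] 241 [ 586.5 -120.5  109.9] [ 566. -145.   80.] [612. -98. 119.]
80 [307.7 231.8] 175 [ 532.1 -114.9  121.3] [ 514. -135.   81.] [552. -96. 129.]
80 [334.9 235.2] 180 [ 525.5 -190.9  116.1] [ 506. -211.   82.] [ 546. -172.  126.]
80 [361.5 239.9] 232 [ 514.  -266.6  112. ] [ 493. -291.   81.] [ 537. -247.  119.]
114 [298.6 204.1] 161 [609.5 -87.7 121.7] [574. -99. 114.] [644. -75. 129.]
114 [326.1 208.2] 161 [ 599.8 -164.3  122.2] [ 564. -176.  114.] [ 635. -153.  130.]
114 [353.2 211.8] 147 [ 591.3 -240.2  122.4] [ 555. -251.  114.] [ 626. -230.  130.]
114 [380.3 215.8] 168 [ 582.8 -316.9  122.1] [ 548. -331.  115.] [ 616. -306.  130.]
114 [340.1 216.3] 175 [ 578.7 -204.1  118.6] [ 557. -224.  114.] [ 599. -184.  130.]
114 [365.7 220.3] 196 [ 569.5 -276.7  120.6] [ 547. -298.  114.] [ 590. -255.  129.]
114 [308.  231.4] 158 [ 533.9 -115.2  121.7] [ 515. -135.  114.] [552. -96. 129.]
114 [335.7 235. ] 132 [ 525.4 -193.4  117.3] [ 509. -211.  114.] [ 545. -174.  126.]
114 [359.6 237.8] 13 [ 519.2 -261.4  115.7] [ 513. -265.  114.] [ 528. -253.  118.]
```

View pics/crop0.png

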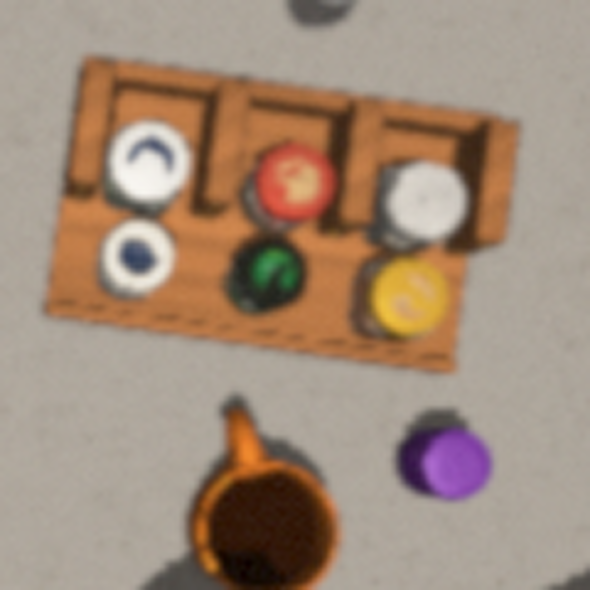

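View pics/crop1.png

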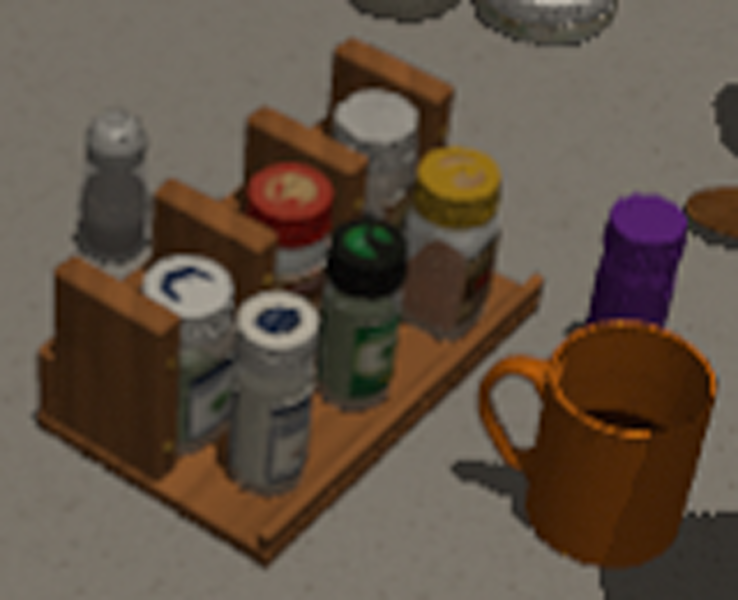

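Candidates for the front jar: the dark-capped jar with a green emblem at crop (265,272), top view (335,236), or the purple one at top (371,273). The dark one stands in the rack directly before the red cap (crop (295,182)), so it is the black_cap_jar. The purple one stands outside the rack, so it is the look-alike and I leave it alone.

Run:
```python
from h import *
p=cv2.imread("pics/top0.png");s=cv2.imread("pics/scene0.png");D=np.load("top0.npy");S=np.load("scene0.npy")
A=cloud("top",D);B=cloud("scene",S)
hv=cv2.cvtColor(p,cv2.COLOR_BGR2HSV)
# board outline
roi=np.zeros(p.shape[:2],np.uint8);roi[145:295,155:265]=1
m=((p.max(2)<90)&(D>0)&(np.abs(A[...,2])<25)&(roi>0)).astype(np.uint8)
c=max(cv2.findContours(m,cv2.RETR_EXTERNAL,cv2.CHAIN_APPROX_NONE)[0],key=cv2.contourArea)
W=plane("top",c.reshape(-1,2),9)[:,:2].astype(np.float32)
print("board",cv2.minAreaRect(W),cv2.boxPoints(cv2.minAreaRect(W)).round())
# red / black caps, both views (depth points on top)
for n,im,X in(("top",p,A),("scene",s,B)):
    hs=cv2.cvtColor(im,cv2.COLOR_BGR2HSV);x,y,z=X[...,0],X[...,1],X[...,2]
    for nm,cx,cy,h in(("red",579,-202,118),("blk",525,-194,117),("orange",430,-190,101),("purple",465,-280,110)):
        k=(np.hypot(x-cx,y-cy)<32)&(abs(z-h)<6)
        q=X[k];print(n,nm,k.sum(),np.median(q,0).round(1) if len(q) else 0, ((q.min(0)+q.max(0))/2).round(1) if len(q) else 0)
# tallest things off the board region, both clouds
P=np.r_[A.reshape(-1,3),B.reshape(-1,3)]
for lab,x0,x1,y0,y1 in(("gap",420,520,-90,20),("mugG",400,800,-30,300)):
    k=(P[:,0]>x0)&(P[:,0]<x1)&(P[:,1]>y0)&(P[:,1]<y1)&(P[:,2]>25)&(P[:,2]<400);q=P[k];print(lab,k.sum(),q.min(0).round() if k.any() else "",q.max(0).round() if k.any() else "")
H=np.zeros((8,8))
for i in range(8):
  for j in range(8):
    k=(P[:,0]//75==i+2)&((P[:,1]+700)//75==j)&(P[:,2]<600);H[i,j]=np.percentile(P[k,2],98) if k.sum()>5 else -1
print(H.astype(int))
```

```text
board ((464.6956481933594, 148.98245239257812), (65.56050109863281, 24.760284423828125), 35.757118225097656) [[431. 140.]
 [445. 120.]
 [499. 158.]
 [484. 178.]]
top red 189 [ 578.9 -204.2  118.3] [ 577.8 -201.6  118. ]
top blk 149 [ 525.8 -191.9  116.8] [ 525.9 -192.5  117.2]
top orange 38 [ 416.7 -184.2   96.9] [ 425. -191.  101.]
top purple 7 [ 494.3 -276.6  111. ] [ 465.4 -283.   110.8]
scene red 230 [ 575.4 -202.7  116.8] [ 576.6 -205.3  117.5]
scene blk 174 [ 523.1 -188.8  115.1] [ 529.8 -191.9  115.1]
scene orange 31 [ 413.  -188.2   98.9] [ 415.9 -190.    98.9]
scene purple 12 [ 493.1 -275.   110. ] [ 467.4 -279.5  109.5]
gap 16 [498. -90.  25.] [510. -67.  32.]
mugG 4337 [402. 105.  25.] [743. 214. 115.]
[[-839  585  559    5    3    2    4    4]
 [ 178  569  582  598  597    6    6    5]
 [ 250  248  581  590    6    6   99   97]
 [ 249  207  563  523    7  108   99   98]
 [   7    6    7    7    7  115  117  120]
 [  98   84   35    7  119  125  124  125]
 [  73  112  203    7  121  123  124  124]
 [ 274  272  236    6    6    8   89    7]]
```

```bash
cat >> h.py <<'E'
from scipy.spatial.transform import Rotation as Ro
def go(x,y,z,yaw,s=None):
    """tool down, tool y axis at angle yaw from world +y; -> shift (m, tool axes), rotvec"""
    s=s or read_state();R=Ro.from_quat(s["ee_rot"]);
    T=Ro.from_euler("z",yaw)*Ro.from_quat([0,1,0,0])
    d=R.inv().apply(np.array([x,y,z])-s["position"])/1000;w=(R.inv()*T).as_rotvec()
    print(d.round(4).tolist(),w.round(3).tolist())
E
python3 - <<'E'
from h import *
print(plane("top",[[180,155],[256,165],[241,287],[163,274]],9).round())
go(215,-440,290,0.305);go(525.5,-192,260,-0.116)
E
```

```text
[[764. 272.   9.]
 [739.  39.   9.]
 [371.  72.   9.]
 [402. 306.   9.]]
[-0.073, 0.1404, -0.0594] [0.002, -0.0, -0.0]
[-0.4436, 0.2837, -0.0291] [0.002, -0.0, 0.421]
```

```bash
python3 -m handwheel '[[-0.04,0.07,-0.03,0,0,0,0.35],[-0.07,0.13,-0.06,0,0,0,0.35],[-0.11,0.18,-0.06,0,0,0.1,0.35],[-0.444,0.284,-0.03,0,0,0.421,0.35],[-0.444,0.284,-0.03,0,0,0.421,0.35],[-0.444,0.284,-0.03,0,0,0.421,0.35],[-0.444,0.284,-0.03,0,0,0.421,0.35],[-0.444,0.284,-0.03,0,0,0.421,0.35],[-0.444,0.284,-0.03,0,0,0.421,0.35],[-0.444,0.284,-0.03,0,0,0.421,0.35]]'
python3 - <<'E'
from h import *
s=read_state();print(s["joints"].round(2))
go(525.5,-192,150,-0.116,s)
E
```

```text
clock: 1.35
position: [527.7, -189.6, 259.8]
ee_rot: [0.056, 0.998, 0.0, -0.001]
contact_force: [0.3, -0.4, 1.0]
gripper_width: 57.7
grasp_force: 0.0
[-0.06  0.26 -0.1  -0.   -1.21 -1.63]
[0.0017, -0.0027, 0.1098] [0.0, -0.002, 0.003]
```

```bash
python3 -m handwheel '[[0.002,-0.003,0.05,0,0,0,0.35],[0.002,-0.003,0.1,0,0,0,0.35],[0.002,-0.003,0.13,0,0,0,0.35],[0.002,-0.003,0.155,0,0,0,0.35],[0.002,-0.003,0.176,0,0,0,0.35],[0.002,-0.003,0.176,0,0,0,0.35]]'
python3 - <<'E'
from h import *
p,d=get_image("scene");cv2.imwrite("pics/a.png",cv2.resize(p[100:250,240:430],(760,600)))
s=read_state();print(s["position"],s["contact_force"])
E
```

```text
clock: 2.1
position: [521.7, -195.1, 83.7]
ee_rot: [0.059, 0.998, 0.0, -0.002]
contact_force: [-0.7, 0.2, 0.7]
gripper_width: 57.7
grasp_force: 0.0
[ 522.8870238  -195.1911109    85.02940369] [0.06896046 0.32421289 0.40170857]
```

View pics/a.png

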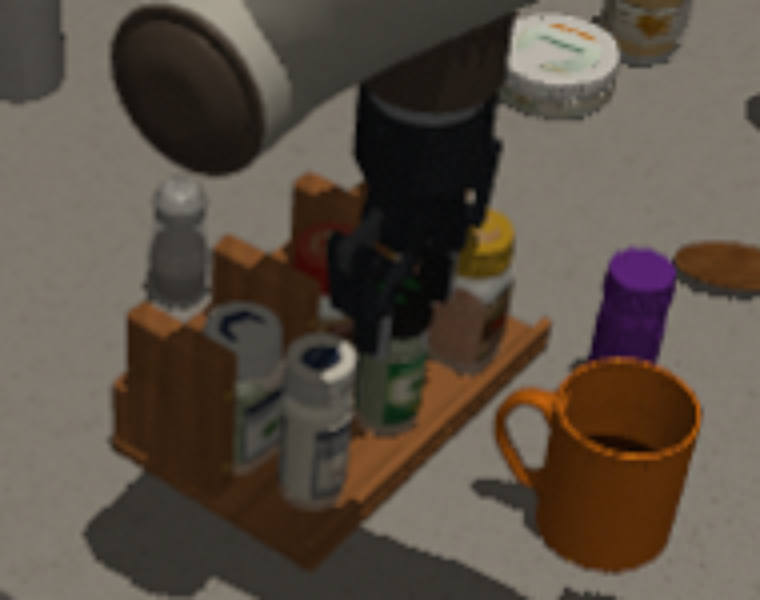

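The fingers straddle the black cap (crop (395,300)), clear of the mustard and tall-white jars. Next I close and lift.

```bash
python3 -m handwheel '[[0,0,0,0,0,0,0],[0,0,0,0,0,0,-0.5],[0,0,0,0,0,0,-1],[0,0,0,0,0,0,-1],[0,0,0,0,0,0,-1],[0,0,0,0,0,0,-1]]'; python3 -m handwheel '[[0,0,-0.01,0,0,0,-1],[0,0,-0.04,0,0,0,-1],[0,0,-0.09,0,0,0,-1],[0,0,-0.14,0,0,0,-1],[0,0,-0.15,0,0,0,-1]]'
python3 - <<'E'
from h import *
P=np.mean([read_state()["position"] for _ in range(5)],0);print(P)
go(470,-35,235,-0.116)
p,d=get_image("scene");cv2.imwrite("pics/b.png",cv2.resize(p[60:260,220:430],(630,600)))
E
```

```text
clock: 2.9
position: [524.5, -194.9, 86.7]
ee_rot: [0.058, 0.998, -0.0, 0.001]
contact_force: [-0.1, 1.2, 6.1]
gripper_width: 39.3
grasp_force: 60.5
clock: 3.52
position: [524.9, -195.1, 239.3]
ee_rot: [0.058, 0.998, -0.0, 0.004]
contact_force: [-0.7, 0.1, -1.9]
gripper_width: 39.1
grasp_force: 60.6
[ 524.88863401 -195.07136395  239.29094551]
[0.0731, 0.1526, 0.0037] [-0.0, 0.007, -0.0]
```

View pics/b.png

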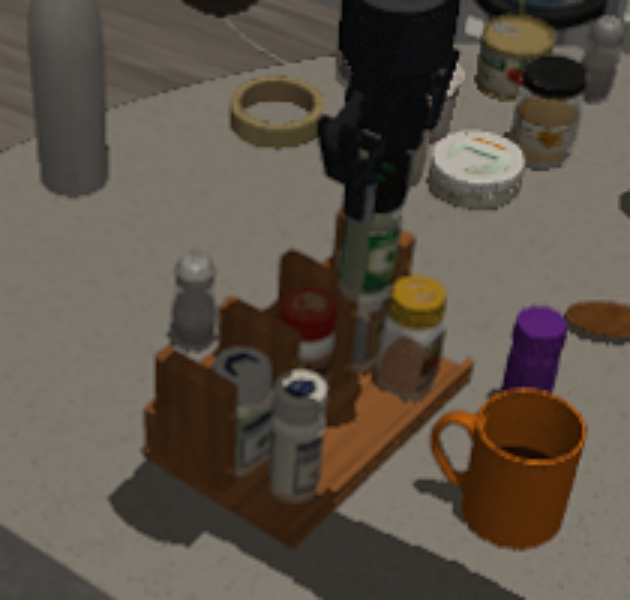

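The black jar is lifted upright (crop (375,230)) and all the other jars still stand. I set it aside in the free gap left of the rack.

```bash
python3 -m handwheel '[[0.02,0.04,0,0,0,0,-1],[0.05,0.1,0,0,0,0,-1],[0.073,0.153,0,0,0,0,-1],[0.073,0.153,0.05,0,0,0,-1],[0.073,0.153,0.1,0,0,0,-1],[0.073,0.153,0.135,0,0,0,-1],[0.073,0.153,0.15,0,0,0,-1],[0.073,0.153,0.155,0,0,0,-1],[0.073,0.153,0.155,0,0,0,-1]]'; python3 -m handwheel '[[0,0,0.002,0,0,0,-1],[0,0,0.004,0,0,0,-1],[0,0,0.006,0,0,0,-1],[0,0,0.006,0,0,0,-1]]'
```

```text
clock: 4.7
position: [468.2, -34.5, 79.7]
ee_rot: [0.058, 0.998, -0.0, -0.001]
contact_force: [0.0, -0.2, -2.7]
gripper_width: 38.9
grasp_force: 60.9
clock: 5.2
position: [469.2, -34.2, 74.8]
ee_rot: [0.058, 0.998, 0.0, 0.0]
contact_force: [-0.7, -0.2, 1.1]
gripper_width: 38.9
grasp_force: 61.4
```

```bash
python3 -m handwheel '[[0,0,0.001,0,0,0,-1],[0,0,0.001,0,0,0,-1]]'; python3 -m handwheel '[[0,0,0.001,0,0,0,-1],[0,0,0.001,0,0,0,-1]]'
```

```text
clock: 5.45
position: [469.6, -34.2, 74.7]
ee_rot: [0.058, 0.998, -0.0, 0.001]
contact_force: [-2.5, 0.5, 8.6]
gripper_width: 39.7
grasp_force: 62.1
clock: 5.7
position: [470.0, -34.2, 74.6]
ee_rot: [0.057, 0.998, -0.0, 0.001]
contact_force: [-3.5, 0.5, 14.1]
gripper_width: 39.1
grasp_force: 62.6
```

```bash
python3 -m handwheel '[[0,0,-0.001,0,0,0,-0.2],[0,0,-0.001,0,0,0,0.35],[0,0,-0.001,0,0,0,0.35],[0,0,-0.001,0,0,0,0.35],[0,0,-0.05,0,0,0,1],[0,0,-0.11,0,0,0,1],[0,0,-0.165,0,0,0,1],[0,0,-0.165,0,0,0,1]]'
python3 - <<'E'
from h import *
s=read_state();print(s["position"],s["joints"].round(2),s["contact_force"])
A=cloud("scene",get_image("scene")[1]);p,d=get_image("top");T=cloud("top",d)
for n,X in(("s",A),("t",T)):
    for nm,cx,cy,h in(("blk",470,-34,105),("red",579,-202,118)):
        k=(np.hypot(X[...,0]-cx,X[...,1]-cy)<35)&(abs(X[...,2]-h)<7);q=X[k];print(n,nm,k.sum(),((q.min(0)+q.max(0))/2).round(1) if k.any() else "",np.median(q,0).round(1) if k.any() else "")
go(577.5,-202.5,240,1.455,s)
E
```

```text
clock: 6.7
position: [471.4, -33.9, 242.0]
ee_rot: [0.058, 0.998, 0.001, 0.005]
contact_force: [-0.4, 0.6, -0.5]
gripper_width: 85.2
grasp_force: 0.0
[471.42496557 -33.94072199 241.98107167] [ 0.27  0.11 -0.34  0.   -1.11 -1.96] [-0.38956074  0.5907804  -0.51300925]
s blk 225 [468.4 -30.5 103.7] [467.5 -28.2 103.4]
s red 69 [ 574.8 -207.4  116.7] [ 561.7 -211.   116.6]
t blk 0  
t red 212 [ 578.3 -201.2  118. ] [ 578.9 -204.5  119.3]
[-0.1248, -0.1552, 0.0028] [-0.006, 0.011, -1.571]
```

```bash
python3 -m handwheel '[[-0.04,-0.05,0,0,0,-0.18,1],[-0.08,-0.1,0,0,0,-0.36,1],[-0.125,-0.155,0,0,0,-0.54,1],[-0.125,-0.155,0,0,0,-0.72,1],[-0.125,-0.155,0,0,0,-0.9,1],[-0.125,-0.155,0,0,0,-1.08,1],[-0.125,-0.155,0,0,0,-1.26,1],[-0.125,-0.155,0,0,0,-1.44,1],[-0.125,-0.155,0,0,0,-1.571,1],[-0.125,-0.155,0,0,0,-1.571,1]]'
python3 - <<'E'
from h import *
for _ in range(3): get_image("top")
s=read_state();print(s["position"],s["joints"].round(2))
go(578,-202.5,84,1.455,s)
E
```

```text
clock: 8.05
position: [574.2, -202.6, 234.9]
ee_rot: [-0.664, 0.747, 0.002, -0.001]
contact_force: [0.5, 0.0, 0.6]
gripper_width: 85.3
grasp_force: 0.0
[ 574.62414305 -202.68186317  236.13687203] [-0.07  0.36 -0.02 -0.   -1.19 -0.04]
[-0.0006, -0.0037, 0.1521] [0.002, 0.0, -0.002]
```

```bash
python3 -m handwheel '[[0,-0.004,0.04,0,0,0,0.7],[0,-0.004,0.08,0,0,0,0.7],[0,-0.004,0.11,0,0,0,0.7],[0,-0.004,0.135,0,0,0,0.7],[0,-0.004,0.152,0,0,0,0.7],[0,-0.004,0.152,0,0,0,0.7]]'
python3 - <<'E'
from h import *
p,d=get_image("scene");cv2.imwrite("pics/c.png",cv2.resize(p[60:260,220:430],(630,600)))
E
```

```text
clock: 8.95
position: [578.2, -203.2, 84.0]
ee_rot: [-0.665, 0.747, 0.001, -0.001]
contact_force: [0.6, -0.1, 0.8]
gripper_width: 72.6
grasp_force: 0.0
```

View pics/c.png

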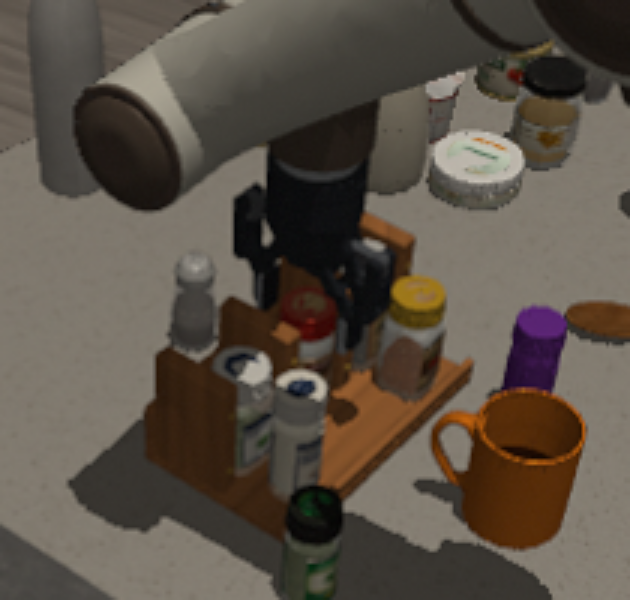

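The fingers stand before and behind the red cap (crop (308,310)), and the black jar stands upright where I set it aside at (313,540). Next I grip and lift.

```bash
python3 -m handwheel '[[0,0,0,0,0,0,0.3],[0,0,0,0,0,0,-0.2],[0,0,0,0,0,0,-1],[0,0,0,0,0,0,-1],[0,0,0,0,0,0,-1],[0,0,0,0,0,0,-1]]'; python3 -m handwheel '[[0,0,-0.005,0,0,0,-1],[0,0,-0.03,0,0,0,-1],[0,0,-0.08,0,0,0,-1],[0,0,-0.13,0,0,0,-1],[0,0,-0.16,0,0,0,-1],[0,0,-0.16,0,0,0,-1]]'
python3 - <<'E'
from h import *
p,d=get_image("scene");cv2.imwrite("pics/d.png",cv2.resize(p[40:240,220:430],(630,600)))
s=read_state();print(s["position"]);go(569,172,245,1.455,s)
E
```

```text
clock: 9.75
position: [579.5, -203.4, 86.9]
ee_rot: [-0.665, 0.747, -0.001, 0.0]
contact_force: [-1.9, 0.2, 5.2]
gripper_width: 42.8
grasp_force: 60.6
clock: 10.5
position: [580.1, -203.3, 247.8]
ee_rot: [-0.665, 0.747, -0.002, 0.002]
contact_force: [0.6, 0.7, -2.5]
gripper_width: 43.1
grasp_force: 61.3
[ 578.80298594 -202.91847021  245.24320537]
[-0.3712, 0.0533, 0.0006] [-0.001, 0.001, -0.001]
```

View pics/d.png

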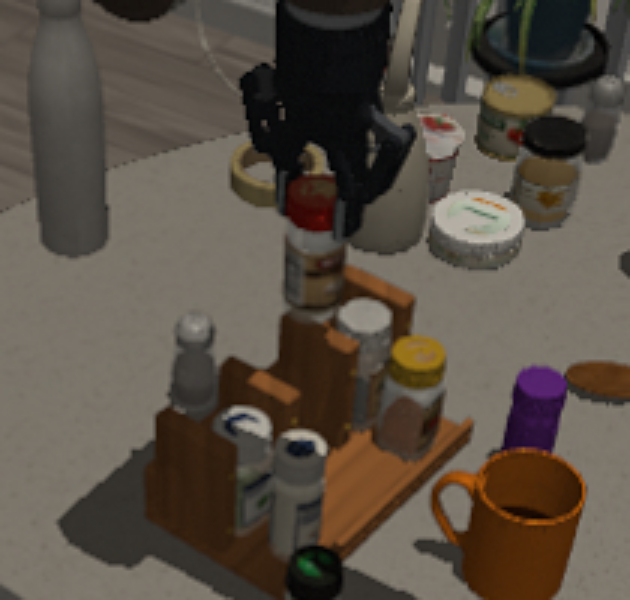

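The red jar is held upright above the rack (crop (315,240)) and the rest is undisturbed. Next I carry it to the middle of the board.

```bash
python3 -m handwheel '[[-0.05,0.01,0,0,0,0,-1],[-0.11,0.02,0,0,0,0,-1],[-0.17,0.03,0,0,0,0,-1],[-0.23,0.04,0,0,0,0,-1],[-0.29,0.05,0,0,0,0,-1],[-0.34,0.055,0,0,0,0,-1],[-0.371,0.059,0,0,0,0,-1],[-0.371,0.059,0.04,0,0,0,-1],[-0.371,0.059,0.08,0,0,0,-1],[-0.371,0.059,0.1,0,0,0,-1]]'
python3 -m handwheel '[[0,0,0.03,0,0,0,-1],[0,0,0.045,0,0,0,-1],[0,0,0.055,0,0,0,-1],[0,0,0.055,0,0,0,-1]]'
python3 - <<'E'
from h import *
p,d=get_image("top");X=cloud("top",d);k=(X[...,0]>590)&(X[...,0]<760)&(abs(X[...,1]-150)<70)&(X[...,2]>30)&(X[...,2]<125);print(X[k].min(0),X[k].max(0))
p,d=get_image("scene");cv2.imwrite("pics/e.png",cv2.resize(p[150:400,120:380],(624,600)))
E
```

```text
clock: 11.8
position: [560.2, 170.9, 139.9]
ee_rot: [-0.665, 0.747, 0.001, -0.004]
contact_force: [0.7, 0.5, -1.5]
gripper_width: 42.7
grasp_force: 61.6
clock: 12.3
position: [563.0, 171.9, 89.6]
ee_rot: [-0.665, 0.747, 0.0, -0.001]
contact_force: [-0.2, -0.8, -1.2]
gripper_width: 42.8
grasp_force: 61.6
[627.53229684 104.89367751  30.01024795] [742.3420425  183.63045923 117.45303866]
```

View pics/e.png

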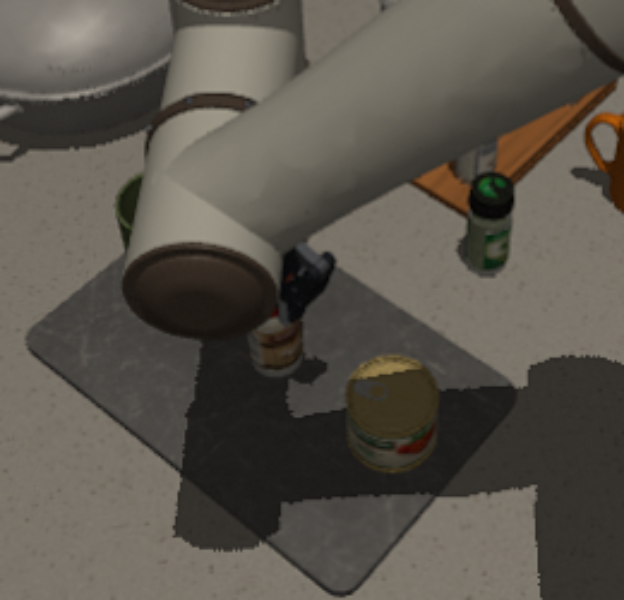

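The red jar hangs just over the board's free middle (crop (278,350)), with the tin and mug clear. Next I lower it slowly.

```bash
python3 -m handwheel '[[0,0,0.003,0,0,0,-1],[0,0,0.005,0,0,0,-1],[0,0,0.006,0,0,0,-1],[0,0,0.006,0,0,0,-1]]';python3 -m handwheel '[[0,0,0.001,0,0,0,-1],[0,0,0.002,0,0,0,-1],[0,0,0.002,0,0,0,-1]]'
```

```text
clock: 12.9
position: [563.3, 172.0, 84.3]
ee_rot: [-0.665, 0.747, 0.0, -0.0]
contact_force: [0.2, 0.6, -2.5]
gripper_width: 43.0
grasp_force: 61.6
clock: 13.28
position: [563.5, 172.3, 83.9]
ee_rot: [-0.665, 0.747, -0.0, 0.0]
contact_force: [-3.5, 0.0, 5.3]
gripper_width: 42.9
grasp_force: 62.4
```

```bash
python3 -m handwheel '[[0,0,0,0,0,0,0.1],[0,0,0,0,0,0,0.35],[0,0,0,0,0,0,0.35],[0,0,-0.02,0,0,0,0.35],[0,0,-0.07,0,0,0,0.35],[0,0,-0.13,0,0,0,0.35],[0,0,-0.16,0,0,0,0.35],[0,0,-0.16,0,0,0,0.35]]'
python3 - <<'E'
from h import *
s=read_state();print(s["position"]);go(470,-34.2,240,-0.116,s)
A=cloud("scene",get_image("scene")[1]);p,d=get_image("top");T=cloud("top",d)
for n,X in(("s",A),("t",T)):
    for nm,cx,cy,h in(("blk",470,-34,105),("red",563,172,115)):
        k=(np.hypot(X[...,0]-cx,X[...,1]-cy)<35)&(abs(X[...,2]-h)<7);q=X[k];print(n,nm,k.sum(),((q.min(0)+q.max(0))/2).round(1) if k.any() else "")
E
```

```text
clock: 14.28
position: [564.7, 172.7, 245.6]
ee_rot: [-0.665, 0.747, -0.001, 0.003]
contact_force: [0.5, -0.8, -0.2]
gripper_width: 57.8
grasp_force: 0.0
[564.6551311  172.73659327 245.62526226]
[0.2165, 0.0701, 0.0044] [-0.001, 0.008, 1.571]
s blk 228 [469.1 -30.2 103. ]
s red 346 [560.8 174.1 113.4]
t blk 158 [471.7 -33.6 105. ]
t red 134 [562.1 166.5 114.9]
```

```bash
python3 -m handwheel '[[0.05,0.02,0,0,0,0.18,0.35],[0.1,0.04,0,0,0,0.36,0.35],[0.15,0.06,0,0,0,0.54,0.35],[0.2,0.07,0,0,0,0.72,0.35],[0.216,0.07,0,0,0,0.9,0.35],[0.216,0.07,0,0,0,1.08,0.35],[0.216,0.07,0,0,0,1.26,0.35],[0.216,0.07,0,0,0,1.44,0.35],[0.216,0.07,0,0,0,1.571,0.35],[0.216,0.07,0,0,0,1.571,0.35]]'
python3 -m handwheel '[[0,0,0.04,0,0,0,0.35],[0,0,0.08,0,0,0,0.35],[0,0,0.12,0,0,0,0.35],[0,0,0.15,0,0,0,0.35],[0,0,0.168,0,0,0,0.35],[0,0,0.168,0,0,0,0.35]]'
```

```text
clock: 15.62
position: [468.0, -34.5, 240.8]
ee_rot: [0.057, 0.998, -0.0, -0.002]
contact_force: [0.0, -0.3, -0.1]
gripper_width: 57.9
grasp_force: 0.0
clock: 16.38
position: [467.2, -34.7, 72.5]
ee_rot: [0.057, 0.998, -0.001, -0.002]
contact_force: [-0.2, -1.3, 0.4]
gripper_width: 57.3
grasp_force: 0.0
```

```bash
python3 -m handwheel '[[0,0,0,0,0,0,0],[0,0,0,0,0,0,-0.5],[0,0,0,0,0,0,-1],[0,0,0,0,0,0,-1],[0,0,0,0,0,0,-1],[0,0,0,0,0,0,-1]]'; python3 -m handwheel '[[0,0,-0.005,0,0,0,-1],[0,0,-0.04,0,0,0,-1],[0,0,-0.09,0,0,0,-1],[0,0,-0.14,0,0,0,-1],[0,0,-0.165,0,0,0,-1],[0,0,-0.165,0,0,0,-1]]'
python3 - <<'E'
from h import *
P=[]
for _ in range(4):
    get_image("top");s=read_state();P.append(s["position"])
print(np.mean(P,0));s["position"]=np.mean(P,0);go(524.9,-195,200,-0.116,s)
E
```

```text
clock: 17.12
position: [469.6, -34.1, 75.1]
ee_rot: [0.058, 0.998, 0.0, 0.001]
contact_force: [0.3, 2.1, 5.6]
gripper_width: 39.1
grasp_force: 60.8
clock: 17.88
position: [468.8, -34.3, 240.3]
ee_rot: [0.058, 0.998, 0.001, 0.001]
contact_force: [-0.1, 0.1, -3.2]
gripper_width: 39.4
grasp_force: 60.7
[467.39667148 -34.51845928 237.55974915]
[-0.076, -0.1527, 0.0374] [-0.001, -0.005, -0.001]
```

```bash
python3 -m handwheel '[[-0.02,-0.04,0,0,0,0,-1],[-0.05,-0.1,0,0,0,0,-1],[-0.074,-0.153,0,0,0,0,-1],[-0.074,-0.153,0,0,0,0,-1],[-0.074,-0.153,0.04,0,0,0,-1],[-0.074,-0.153,0.08,0,0,0,-1],[-0.074,-0.153,0.12,0,0,0,-1],[-0.074,-0.153,0.14,0,0,0,-1],[-0.074,-0.153,0.146,0,0,0,-1],[-0.074,-0.153,0.146,0,0,0,-1]]'
python3 -m handwheel '[[0,0,0.002,0,0,0,-1],[0,0,0.004,0,0,0,-1],[0,0,0.006,0,0,0,-1],[0,0,0.006,0,0,0,-1]]'
```

```text
clock: 19.32
position: [524.4, -194.5, 93.0]
ee_rot: [0.058, 0.998, -0.0, -0.001]
contact_force: [-0.4, -0.7, -2.5]
gripper_width: 38.8
grasp_force: 61.3
clock: 19.82
position: [524.4, -194.9, 87.3]
ee_rot: [0.058, 0.998, 0.0, -0.0]
contact_force: [-0.7, 0.3, -2.0]
gripper_width: 39.1
grasp_force: 61.3
```

```bash
python3 -m handwheel '[[0,0,0.001,0,0,0,-1],[0,0,0.002,0,0,0,-1],[0,0,0.002,0,0,0,-1]]'
```

```text
clock: 20.2
position: [525.2, -195.0, 87.1]
ee_rot: [0.058, 0.998, -0.0, 0.001]
contact_force: [-2.1, 1.6, 7.6]
gripper_width: 39.2
grasp_force: 62.4
```

Touching. I release to the same partial opening, rise and check.

```bash
python3 -m handwheel '[[0,0,0,0,0,0,-0.05],[0,0,0,0,0,0,0.35],[0,0,0,0,0,0,0.35],[0,0,-0.02,0,0,0,0.35],[0,0,-0.07,0,0,0,0.35],[0,0,-0.13,0,0,0,0.35],[0,0,-0.18,0,0,0,0.35],[0,0,-0.23,0,0,0,0.35],[0,0,-0.23,0,0,0,0.35]]'
python3 -m handwheel '[[0.05,0,0,0,0,0,0.35],[0.1,0,0,0,0,0,0.35],[0.1,0,0,0,0,0,0.35]]'
python3 - <<'E'
from h import *
p,d=get_image("scene");cv2.imwrite("pics/f.png",cv2.resize(p[100:400,120:430],(620,600)));A=cloud("scene",d);T=cloud("top",get_image("top")[1])
for n,X in(("s",A),("t",T)):
    for nm,cx,cy,h in(("blk",525,-194,117),("red",563,172,115)):
        k=(np.hypot(X[...,0]-cx,X[...,1]-cy)<32)&(abs(X[...,2]-h)<6);q=X[k];print(n,nm,k.sum(),((q.min(0)+q.max(0))/2).round(1) if k.any() else "")
print(read_state()["contact_force"])
E
```

```text
clock: 21.32
position: [526.3, -195.5, 320.0]
ee_rot: [0.058, 0.998, -0.001, 0.005]
contact_force: [0.9, 0.2, -0.3]
gripper_width: 57.6
grasp_force: 0.0
clock: 21.7
position: [422.0, -183.0, 314.8]
ee_rot: [0.058, 0.998, 0.0, -0.001]
contact_force: [0.9, 0.8, 0.3]
gripper_width: 57.9
grasp_force: 0.0
s blk 175 [ 523.5 -190.5  115.9]
s red 340 [561.  174.9 113.4]
t blk 154 [ 527.2 -193.8  117.2]
t red 181 [562.1 171.9 115.1]
[-0.23985466 -0.2740679  -0.78223309]
```

View pics/f.png

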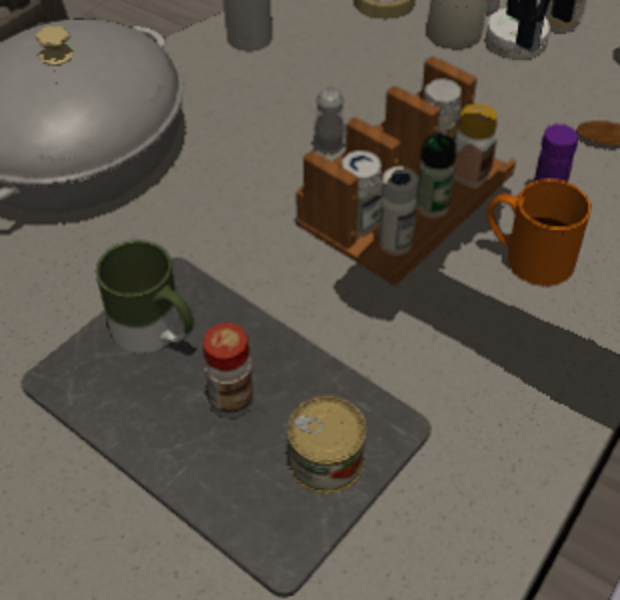

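The red jar stands upright on the board (228,370), the black jar is back in its place in the rack (437,175), and nothing else has moved.

```bash
python3 -c "
from bench import *
print(job_done())"
```

```text
the job is handed in; nothing more can be done
None
```

The red-capped jar stands upright in the middle of the chopping board, the black-capped jar is back upright where it stood in the rack, nothing else looks moved in the final picture, and the job was handed in at about 22 s of the 72 s allowed.

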